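# Centre the dessert coupe on the kitchen scale and tare it

### The job

The footed steel dessert coupe on the kitchen scale was set down off-centre, so it would weigh wrongly: nudge it with light fingertip taps, never gripping, lifting or tipping it, until it stands in the middle of the round platform with its foot wholly inside the small engraved circle. Then take the fingers off the coupe and press the tare button (the right-hand one of the two beside the display, seen from the robot) all the way down and let it come up again, leaving the other button and everything else alone.

Things in the scene. Friction and masses are not known exactly. Their poses are not given: they have to be found in the camera images.
- coupe: Steel dessert coupe on the platform, off-centre in any direction. Round, 70 mm tall, 0.08 to 0.17 kg: flat foot 34 mm wide, 3.5 mm thick; stem 12 mm wide to 13 mm up; tulip bowl 64 mm wide at 41 mm up (an upright finger meets it there), mouth 59 mm. Origin: centre of the foot's underside. Slides easily (friction about 0.3, under 1 N): struck fast it runs on, pushed near the rim it falls over.
- platform: The scale's round weighing platform, a flat white disc 116 mm across and 6.1 mm thick, fixed. Origin: centre of its underside, z up; its yaw means nothing. Two fine dark circles are engraved on it round its middle, 48 mm and 92 mm across; the foot wholly inside the smaller one is within 7 mm of the middle.
- platform_mid (a point): Middle of the platform's top face, 34 mm above the worktop.
- scale: Compact white kitchen scale, fixed. Housing 212 mm (x) by 146 mm (y), top 24.5 mm above the worktop. Origin on the worktop under the platform's middle; x points away from the display end (which is towards the robot), from -137 to +75 mm; y to its left. The display, 50 mm wide, is at x = -106 mm, y = 0, a round push button either side.
- tare_top (a point): Top centre of the tare button: white, round, 21 mm across, standing 5.5 mm above the housing (30 mm above the worktop), at x = -106 mm, y = -46 mm of the scale, that is right of the display seen from the robot.
- tare (a joint): Travel of the tare button, 0 up to 0.004 m fully down; pressed straight down, a spring (about 4 N at the bottom) brings it back up.
- power_top (a point): Top centre of the on/off button, the same shape, at x = -106 mm, y = +46 mm of the scale (left of the display). Leave it alone.
- power (a joint): Travel of the on/off button, 0 up to 0.004 m fully down.
- spare_a: A spare coupe, the same as the one on the scale, standing on the worktop at the right. Bystander.
- spare_b: Another spare coupe of the same kind on the worktop at the right, farther back. Bystander.
- teaspoon: Steel teaspoon, 130 mm long, lying across the worktop just in front of the scale. Bystander. Origin: centre of its underside.
- lidded_jar: Squat glass jar with a green lid, 66 mm across and 84 mm tall, at the back. Bystander. Origin: centre of its underside.
- spice_jar: Small spice jar with a red cap, 45 mm across and 106 mm tall, in the back left corner of the worktop (the leftmost of two; the other, fixed, is its twin). Bystander. Origin: centre of its underside.

How it is judged:
On the way, in this order (a step that is already met when the one before it is completed fails the run):
1. the coupe stands upright and still in the middle of the platform, its foot inside the small circle, with the fingers off it (horizontal distance between coupe and platform_mid below 0.007 m and angle between coupe's own z axis and vertical below 0.05 rad and z of coupe in the frame of platform between 0.003 and 0.009 m and linear speed of coupe below 0.01 m/s and contact force between each of the fingers, the arm and coupe below 0.05 N), for 0.2 s.
2. the tare button is pressed down while the coupe stands centred and untouched (all of step 1 and value of joint tare above 0.003 m), for 0.05 s.
At the end, for the whole second after the job is handed in: The coupe stands upright (within 0.05 rad) and at rest on the platform, its axis within 7 mm of the platform's middle, untouched; both buttons are up; the spare coupes, teaspoon, jar and spice jar are within 10 mm of where they were (all of step 1 and value of joint each of tare, power below 0.001 m and distance of each of spare_a, spare_b, teaspoon, lidded_jar, spice_jar from where it was at the start of the episode below 0.01 m).
It fails at once if the coupe is lifted or carried (its foot's centre more than 10 mm above the platform) (z of coupe in the frame of platform above 0.0161 m).
It fails at once if the coupe is tipped (more than 0.35 rad) or falls off the platform (angle between coupe's own z axis and vertical above 0.35 rad or z of coupe in the frame of platform below -0.002 m).
It fails at once if the coupe is gripped or struck: the fingers bear on it with more than 10 N (contact force between the fingers and coupe above 10 N).
It fails at once if tare is pressed while the coupe is off-centre (value of joint tare above 0.003 m and not (horizontal distance between coupe and platform_mid below 0.007 m)).
It fails at once if the on/off button is pressed, or a bystander is knocked away (25 mm) (value of joint power above 0.002 m or distance of any of spare_a, spare_b, teaspoon, lidded_jar, spice_jar from where it was at the start of the episode above 0.025 m).
It also fails if it takes over 48 s, if anything falls off the work surface, if the arm or the gripper's body presses on something with over 40 N, if the wrist force passes 120 N, or if a joint passes its speed limit or range.

### The arm

A 6-joint arm with a two-finger parallel gripper is mounted at the origin on a cart in front of the work surface, level with it; the furniture and walls round the work are solid. World frame = base frame: x ahead of the robot, y to its left, z up, the work surface at z = 0. Lengths are in m, angles in rad, forces in N, time in s.
With the tool pointing down it reaches from about 0.35 to 0.85 m from the base axis. Payload 8.1 kg.
Tool frame: the origin (TCP) lies at the very end of the fingers, on their centre line; the grasp point (between the pads) lies 19 mm behind it; z points along the fingers, x is the direction in which the jaws open and shut, and the axes are right-handed (so a half turn about z gives the same grasp; the last joint's range is limited). The gripper opens to 93 mm and grips with 3 to 60 N. Pads are 15 mm wide; open, the fingers measure 128 mm over their backs; the gripper's body (75 mm by 188 mm) begins 65 mm behind the grasp point.
Start: joints at [1.14, 0.13, 1.488, -0, 1.523, -0.085], TCP at [0.203, 0.564, 0.219] pointing down, gripper open.
Joint ranges: [-2.96, 2.96], [-0.89, 2.26], [0.02, 2.5], [-1.34, 4.48], [0, 2.73], [-2.66, 2.66]. Speed limits (rad/s): [2.39, 2.39, 2.79, 3.14, 3.14, 3.14].

### API

Orientations are given as a rotation vector (axis times angle).
In Python, from plant import robot gives the robot as it stands. The module is installed in compiled form; this text tells all that it offers.
- The arm moves only by the tool jog_arm, never from a script. Its argument "commands" is one flat list of numbers, 5 for each row, row after row: the gripper's target within -1 to 1 (shut at 1, half-way at 0, fully open at -1), then the shift along the tool's x, y, z in m, then the turn about the tool's z in degrees. A call has 1 to 20 rows; each row shifts and turns the commanded pose from where the row before left it, along the tool's axes as they then stand; what a row does not reach is not made up. A row lasts 1/12 s, in which the tool goes at most 41.7 mm and 7.16 degrees, less where a joint would pass 70% of its speed; a pose out of reach is approached as far as the arm can. A call is refused whole if a number of a shift passes 0.0417 or a number of a turn 7.16, either way. A call with a gripper value outside its range is refused whole. The fingers move at their own pace and stop on an object; "grip_force" is the grip in N (left out, the last holds). Time passes only in rows, so rows that do not move let the fingers close. It gives the time, the measured TCP pose, the force and the opening at its end, in the units of the state.
- robot.read_state(): the state, without advancing time (a new reading comes with each control period).
- robot.read_camera(name): name is "scene" or "top" or "wrist"; returns a dict with "img" (420x560x3 uint8, blue, green, red), "vfov" (degrees; the focal length in pixels is half the picture's height over the tangent of half this angle, whatever the lens; pixels are square), "cx", "cy" (the principal point, pixels), "k1" (the pictures are not rectified: a ray, as slopes to the right and down, at radius r is drawn at 1 + k1 r^2 times it, then the intrinsics apply), "extrinsics" (4x4, takes a point from world to camera coordinates). Camera axes: x right, y down, z forward; pixel columns grow to the right and rows downward; lengths in m; the calibration is good to about 2 mm. A picture is of the moment at which its call begins. There is no depth.
- robot.close_job(): hands the job in, once; it reports no verdict.
Trained networks look in a picture, given as the dict that the camera call returned (one of the last four; its "shot" number tells which), for a name from the list of things; names that differ only in an ending like _2 or _b are one class to them, and where a whole thing is asked for, a point or a joint stands for the part that bears it (a point fixed in the world has none). Each returns a list of dicts, best first, with "score" (0 to 1); they miss things now and then, are a little off and sometimes report something else, mostly with a low value. They report only what shows in the picture. A call takes as long as a camera call.
- robot.recognise(thing, picture): "box" ([centre column, centre row, width, height] as shares, 0 to 1, of the picture: columns of its width, rows of its height, round what is visible of it).
- robot.pinpoint(thing, picture): "position" ([row, column] as shares, 0 to 1, of the picture: columns of its width, rows of its height: a listed point, or the origin of a listed thing).
The state is a dict: "t": time; "q": joint angles; "dq": joint speeds; "joint_torque": joint torques, N m; "tool_pos": TCP position; "orientation": TCP orientation; "force": force on the tool from outside, world axes, zero at the start; "wrist_torque": the same for the moment, N m; "opening": finger opening in m.
Only numpy, scipy, OpenCV 4.12 (cv2) and the standard library are available. Lean on these libraries where they do the work, as an engineer would, in place of code of your own. Each camera call takes 0.05 s, during which the arm holds its last target.

## Working session

There is one attempt and no reset: what is moved stays moved. The work goes in short steps, Python scripts to look and compute and a tool call to move; the robot and the scene stay as the last step left them, time stands still between calls to the robot, and variables do not carry over. Pictures are saved under pics/ and viewed, and the job is handed in when it is done.

Besides the shell and the picture viewer there is one more tool, called after ">>>" by a JSON object that holds its "fn" and its "kwargs", one argument or row to a line. jog_arm: Moves the arm, as the interface text tells. Its arguments: {"type":"object","properties":{"commands":{"type":"array"},"grip_force":{"type":"number"}},"required":["commands"]}

```bash
mkdir -p pics
cat > h.py <<'E'
import numpy as np, cv2
from plant import robot
def cam(n,save=None):
    p=robot.read_camera(n)
    if save: cv2.imwrite('pics/'+save,p['img'])
    return p
def KD(p):
    f=p['img'].shape[0]/2/np.tan(np.radians(p['vfov'])/2)
    return np.array([[f,0,p['cx']],[0,f,p['cy']],[0,0,1]]),np.array([p['k1'],0,0,0,0.])
def ray(p,u,v):
    K,D=KD(p); n=cv2.undistortPoints(np.array([[[u,v]]],float),K,D)[0,0]
    E=np.array(p['extrinsics']); R=E[:3,:3];t=E[:3,3]
    return -R.T@t, R.T@np.array([n[0],n[1],1])
def onz(p,u,v,z):
    o,d=ray(p,u,v); return o+d*(z-o[2])/d[2]
def proj(p,X):
    K,D=KD(p);E=np.array(p['extrinsics'])
    return cv2.projectPoints(np.array(X,float).reshape(-1,1,3),cv2.Rodrigues(E[:3,:3])[0],E[:3,3],K,D)[0][:,0]
def pin(p,n,z,k=1):
    H,W=p['img'].shape[:2]
    for r in robot.pinpoint(n,p)[:k]:
        v,u=r['position'][0]*H,r['position'][1]*W
        print(n,round(r['score'],2),np.round([u,v],1),np.round(onz(p,u,v,z),4))
E
python3 - <<'E'
from h import *
s=robot.read_state();print(s['t'],s['tool_pos'],s['orientation'],s['opening'],s['force'])
for c in ['top','scene']:
    p=cam(c,c+'0.png');print(c,np.round(-np.array(p['extrinsics'])[:3,:3].T@np.array(p['extrinsics'])[:3,3],3),p['vfov'])
    for n,z in [('coupe',.034),('platform_mid',.034),('scale',0),('platform',.028),('tare_top',.03),('power_top',.03),('teaspoon',0),('spare_a',0),('lidded_jar',0)]: pin(p,n,z,3 if n in('coupe','spare_a') else 1)
E
```

```text
0.0 [0.20312587 0.56399171 0.21759065] [ 2.56975403e+00  1.80560840e+00 -2.41266897e-03] 0.09310614232992796 [-0.46441945  0.69603422  0.12251337]
top [ 0.403 -0.204  1.002] 55.28112497585724
coupe 0.88 [273.3 218.2] [ 0.5289 -0.201   0.034 ]
platform_mid 0.68 [277.4 207.3] [ 0.5559 -0.2106  0.034 ]
platform 0.7 [278.4 208.7] [ 0.5535 -0.213   0.028 ]
power_top 0.4 [258.  251.5] [ 0.4477 -0.1656  0.03  ]
teaspoon 0.56 [281.9 279.3] [ 0.3815 -0.225   0.    ]
spare_a 0.97 [353.6 224.5] [ 0.521  -0.4042  0.    ]
spare_a 0.7 [351.1 192. ] [ 0.6046 -0.3987  0.    ]
lidded_jar 0.71 [253.4 149.5] [ 0.7114 -0.1461  0.    ]
scene [ 0.033 -0.095  0.774] 54.25561302846846
coupe 0.69 [275.8 222.4] [ 0.5273 -0.2095  0.034 ]
platform_mid 0.85 [269.8 213.6] [ 0.554  -0.2031  0.034 ]
scale 0.87 [273.5 222.1] [ 0.5524 -0.2099  0.    ]
platform 0.86 [272. 216.] [ 0.5504 -0.2069  0.028 ]
tare_top 0.6 [304.  248.6] [ 0.4485 -0.249   0.03  ]
power_top 0.55 [262.8 261.7] [ 0.4432 -0.1581  0.03  ]
teaspoon 0.76 [294.7 288. ] [ 0.3817 -0.208   0.    ]
spare_a 0.86 [353.2 210.2] [ 0.531  -0.3968  0.    ]
spare_a 0.64 [343.6 188.4] [ 0.5986 -0.3992 -0.    ]
lidded_jar 0.95 [231.6 177.8] [ 0.7114 -0.1456  0.    ]
```

Run:
```python
import cv2
a=cv2.imread('pics/top0.png')[120:320,180:400];cv2.imwrite('pics/top0c.png',cv2.resize(a,None,fx=3,fy=3,interpolation=3)[:600])
a=cv2.imread('pics/scene0.png')[140:320,200:400];cv2.imwrite('pics/sc0c.png',cv2.resize(a,None,fx=3.3,fy=3.3,interpolation=3)[:600])
```

```text
(no output)
```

View pics/top0c.png

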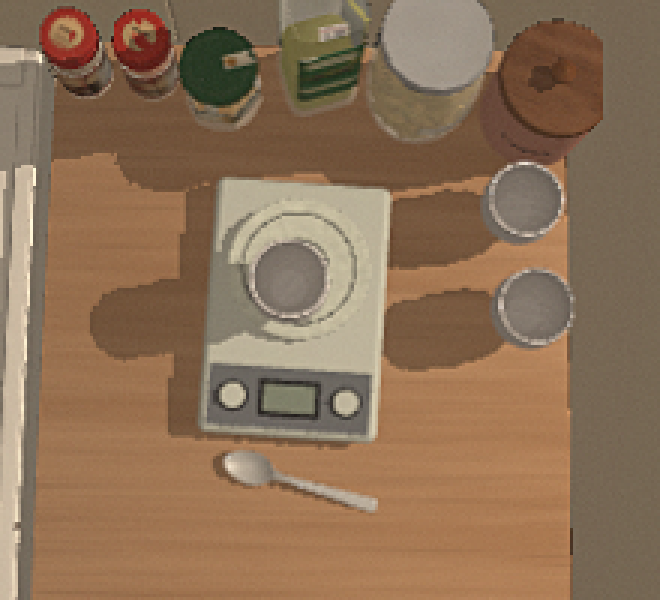

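View pics/sc0c.png

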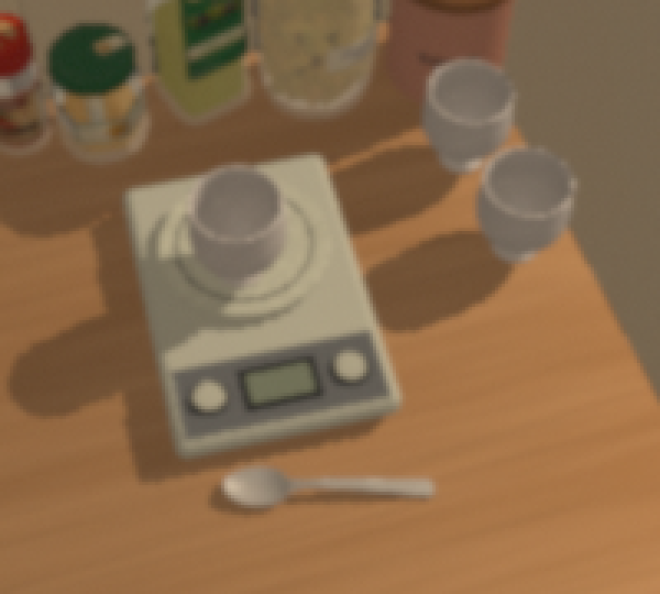

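View pics/scene0.png

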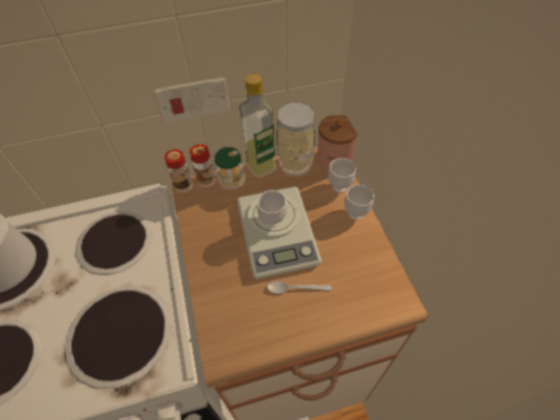

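Run:
```python
from h import *
from scipy.spatial.transform import Rotation as R
s=robot.read_state();p=cam('wrist','w0.png');E=np.array(p['extrinsics'])
Rt=R.from_rotvec(s['orientation']).as_matrix();o=-E[:3,:3].T@E[:3,3]
print('cam in tool',np.round(Rt.T@(o-s['tool_pos']),3));print(np.round(Rt.T@E[:3,:3].T,2),p['vfov'])
```

```text
cam in tool [ 0.    -0.079 -0.167]
[[ 1.   -0.    0.  ]
 [ 0.    0.96  0.28]
 [-0.   -0.28  0.96]] 58.81176675855306
```

>>> {"fn": "jog_arm", "kwargs": {
  "commands": [1, 0, 0, 0, -6.6, 1, 0, 0, 0, -6.6, 1, 0, 0, 0, -6.6, 1, 0, 0.04, 0, 0, 1, 0, 0.04, 0, 0, 1, 0, 0.04, 0, 0, 1, 0, 0.04, 0, 0, 1, 0, 0.04, 0, 0, 1, -0.04, 0, 0, 0, 1, -0.04, 0, 0, 0, 1, -0.04, 0, 0, 0, 1, -0.04, 0, 0, 0, 1, -0.04, 0, 0, 0, 1, -0.04, 0, 0, 0, 1, -0.04, 0, 0, 0, 1, -0.04, 0, 0, 0, 1, -0.04, 0, 0, 0, 1, -0.04, 0, 0, 0],
  "grip_force": 5
}}

```text
t: 2.55
tool_pos: [0.4029, 0.1628, 0.2188]
orientation: [2.221, 2.221, 0.001]
force: [1.2, 0.3, 0.8]
opening: 0.0006
```

>>> {"fn": "jog_arm", "kwargs": {
  "commands": [1, -0.041, 0.005, 0, 0, 1, -0.041, 0.005, 0, 0, 1, -0.041, 0.005, 0, 0, 1, -0.041, 0.005, 0, 0, 1, -0.041, 0.005, 0, 0, 1, -0.041, 0.005, 0, 0, 1, -0.041, 0.005, 0, 0, 1, -0.041, 0.005, 0, 0, 1, -0.041, 0.005, 0, 0, 1, 0, 0, 0, 0, 1, 0, 0, 0, 0]
}}

```text
t: 3.47
tool_pos: [0.4477, -0.2065, 0.2183]
orientation: [-2.225, -2.216, 0.0]
force: [0.2, -0.3, 0.1]
opening: 0.0006
```

Run:
```python
from h import *
p=cam('wrist','w1.png')
import pickle;pickle.dump(p,open('w1.pkl','wb'))
for n,z in [('coupe',.034),('platform_mid',.034),('scale',0),('platform',.028),('tare_top',.03),('power_top',.03)]: pin(p,n,z)
```

```text
coupe 0.6 [332.5 187.8] [ 0.4506 -0.1582  0.034 ]
tare_top 0.57 [237.3 181.2] [ 0.4445 -0.2504  0.03  ]
power_top 0.92 [329.  187.3] [ 0.4511 -0.1611  0.03  ]
```

View pics/w1.png

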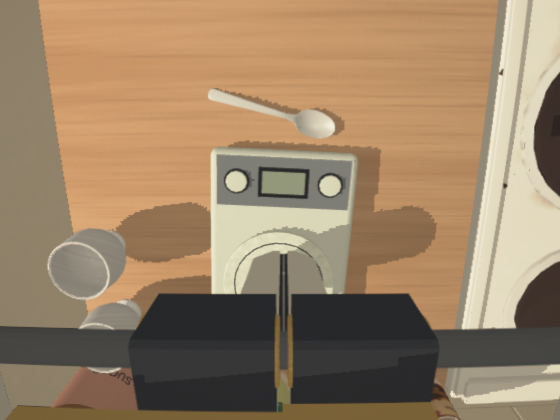

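>>> {"fn": "jog_arm", "kwargs": {
  "commands": [1, 0, 0.03, 0, 0, 1, 0, 0.03, 0, 0, 1, 0, 0.03, 0, 0, 1, 0, 0, 0, 0, 1, 0, 0, 0, 0]
}}

```text
t: 4.23
tool_pos: [0.5389, -0.2034, 0.2177]
orientation: [-2.218, -2.223, 0.001]
force: [0.2, -0.2, 0.2]
opening: 0.0008
```

Run:
```python
from h import *
p=cam('wrist','w2.png')
import pickle;pickle.dump(p,open('w2.pkl','wb'))
for n,z in [('coupe',.034),('platform_mid',.034),('scale',0),('platform',.028),('tare_top',.03),('power_top',.03)]: pin(p,n,z)
a=p['img'][40:340,130:430];cv2.imwrite('pics/w2c.png',cv2.resize(a,None,fx=2,fy=2,interpolation=2))
```

```text
coupe 0.72 [282.9 183.1] [ 0.5366 -0.203   0.034 ]
platform_mid 0.45 [268.9  11.5] [ 0.3855 -0.2152  0.034 ]
scale 0.7 [113.3 239.3] [ 0.6078 -0.3919  0.    ]
platform 0.22 [329.8  91.6] [ 0.452  -0.1601  0.028 ]
tare_top 0.75 [230.2  82.6] [ 0.4442 -0.2509  0.03  ]
power_top 0.95 [330.1  90.9] [ 0.4514 -0.16    0.03  ]
```

View pics/w2c.png

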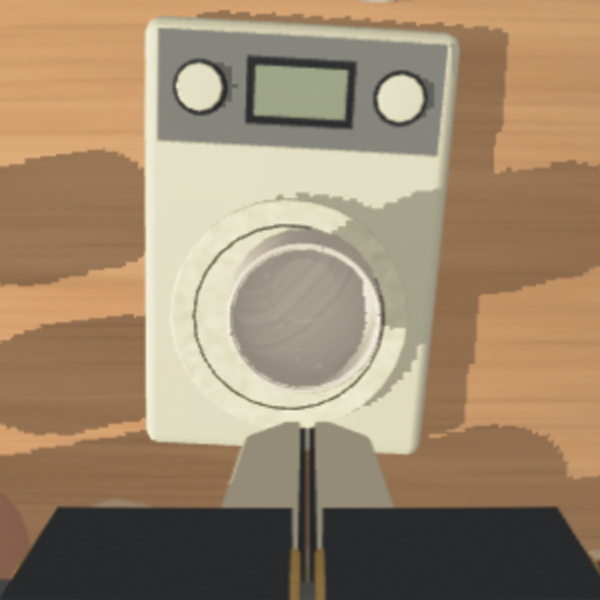

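```bash
cat >> h.py <<'E'
def circ(c,r,z,n=72):
    a=np.linspace(0,2*np.pi,n);return np.c_[c[0]+r*np.cos(a),c[1]+r*np.sin(a),0*a+z]
def overlay(p,C,P,box,f,name):
    x0,y0,x1,y1=box
    a=cv2.resize(p['img'][y0:y1,x0:x1],None,fx=f,fy=f,interpolation=2)
    def d(X,col):
        q=(proj(p,X)-[x0,y0]+.5)*f; cv2.polylines(a,[np.round(q).astype(np.int32)],True,col,1)
    d(circ(P,.046,.034),(0,0,255));d(circ(P,.058,.034),(0,0,255))
    if C is not None: d(circ(C,.0295,.104),(255,0,0));d(circ(C,.017,.034),(0,200,0))
    cv2.imwrite('pics/'+name,a)
E
python3 - <<'E'
from h import *
import pickle
p=pickle.load(open('w2.pkl','rb'))
C=onz(p,283,198.5,.104);P=onz(p,274.2,198.5,.034);print(C,P)
overlay(p,C,P,(180,110,380,280),3,'o2.png')
E
```

```text
[ 0.53368056 -0.20296627  0.104     ] [ 0.55190676 -0.21143097  0.034     ]
```

View pics/o2.png

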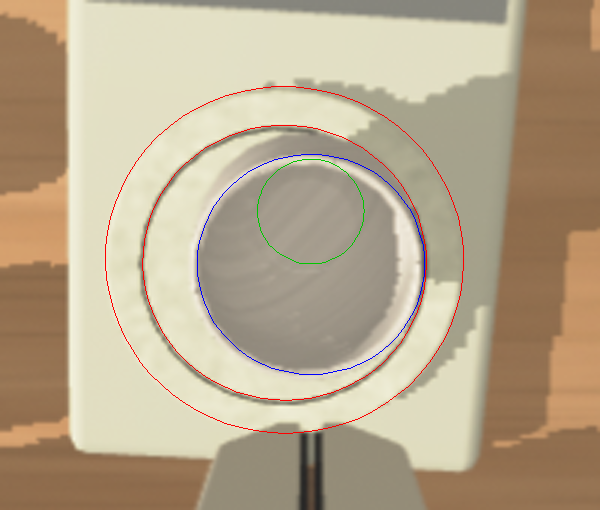

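>>> {"fn": "jog_arm", "kwargs": {
  "commands": [1, 0.011, -0.028, 0, 0, 1, 0.011, -0.028, 0, 0, 1, 0, 0, 0, 5.9, 1, 0, 0, 0, 5.9, 1, 0, 0, 0, 5.9, 1, 0, 0, 0, 5.9, 1, 0, 0, 0.035, 0, 1, 0, 0, 0.035, 0, 1, 0, 0, 0, 0, 1, 0, 0, 0, 0]
}}

```text
t: 5.42
tool_pos: [0.4803, -0.1819, 0.1473]
orientation: [-2.626, -1.717, 0.004]
force: [0.6, -0.1, 0.8]
opening: 0.0006
```

>>> {"fn": "jog_arm", "kwargs": {
  "commands": [1, 0.002, 0, 0.02, 0, 1, 0, 0, 0.03, 0, 1, 0, 0, 0.025, 0, 1, 0, 0, 0.01, 0, 1, 0, 0, 0, 0, 1, 0, 0, 0, 0]
}}

```text
t: 5.92
tool_pos: [0.4839, -0.1812, 0.0655]
orientation: [2.628, 1.719, 0.001]
force: [0.2, -0.0, -0.5]
opening: -0.0002
```

Run:
```python
from h import *
p=cam('wrist','w3.png');s=robot.read_state();print(s['tool_pos'],s['force'])
T=np.array(s['tool_pos']);d=np.array([.9164,-.4003])
print('gap', d@(np.array([.5335,-.203])-T[:2]), d@(np.array([.553,-.2115])-T[:2]))
p=cam('scene','s3.png')
a=p['img'][140:320,200:400];cv2.imwrite('pics/s3c.png',cv2.resize(a,None,fx=3.3,fy=3.3,interpolation=3)[:600])
```

```text
[ 0.48450776 -0.18152622  0.06622244] [-0.86473265 -0.42728831 -0.05906345]
gap 0.05349243902175713 0.07476478902175719
```

View pics/w3.png

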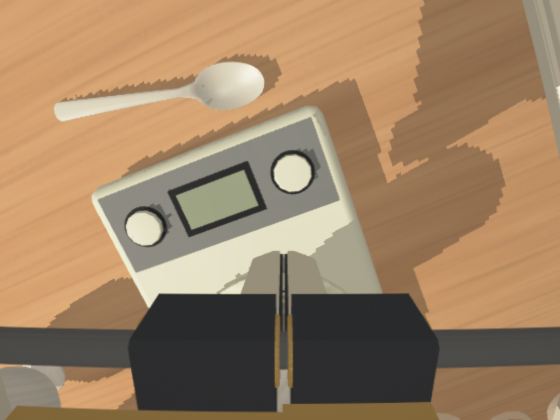

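View pics/s3c.png

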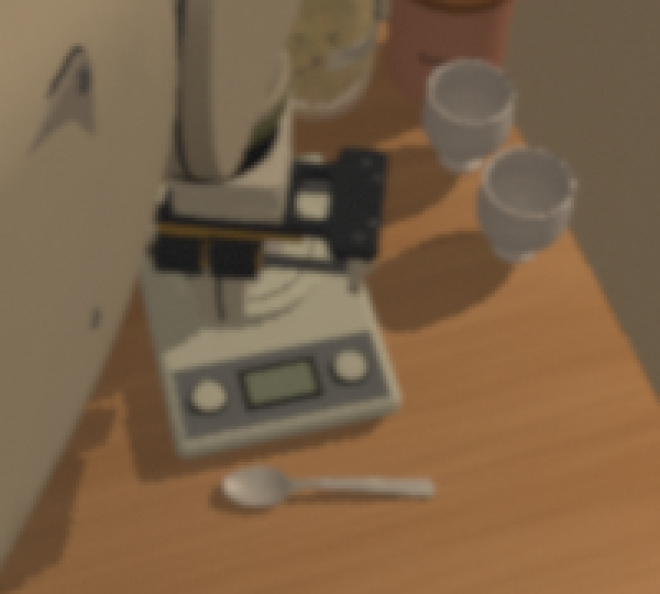

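>>> {"fn": "jog_arm", "kwargs": {
  "commands": [1, 0, 0.002, 0.001, 0, 1, 0, 0.002, 0.001, 0, 1, 0, 0.002, 0.001, 0, 1, 0, 0.002, 0, 0, 1, 0, 0.002, 0, 0, 1, 0, 0.0015, 0, 0, 1, 0, 0.0015, 0, 0, 1, 0, 0.0015, 0, 0, 1, 0, 0.0015, 0, 0, 1, 0, 0.0015, 0, 0, 1, 0, 0.0015, 0, 0, 1, 0, 0.0015, 0, 0, 1, 0, 0.0015, 0, 0, 1, 0, 0.0015, 0, 0, 1, 0, 0.0015, 0, 0, 1, 0, 0.0015, 0, 0, 1, 0, 0.0015, 0, 0, 1, 0, 0.0015, 0, 0, 1, 0, 0.001, 0, 0, 1, 0, 0, 0, 0]
}}

```text
t: 7.68
tool_pos: [0.5112, -0.1931, 0.0607]
orientation: [2.629, 1.72, 0.0]
force: [0.2, 0.1, -0.8]
opening: 0.0001
```

Run:
```python
from h import *
s=robot.read_state();print(s['tool_pos'],s['force'])
p=cam('top','t4.png')
a=p['img'][120:320,180:400];cv2.imwrite('pics/t4c.png',cv2.resize(a,None,fx=3,fy=3,interpolation=3)[:600])
```

```text
[ 0.5111565  -0.19305335  0.06067142] [ 0.18560698  0.09492859 -0.82172568]
```

View pics/t4c.png

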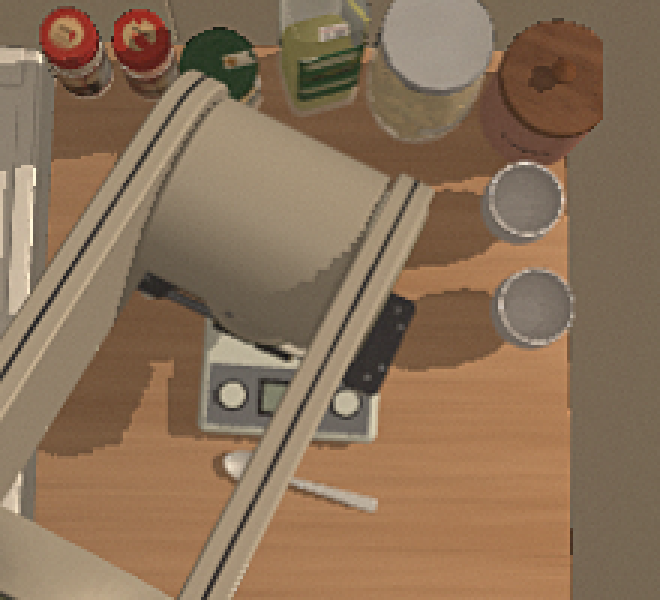

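>>> {"fn": "jog_arm", "kwargs": {
  "commands": [1, 0, -0.003, 0, 0, 1, 0, -0.02, 0, 0, 1, 0, 0, -0.04, 0, 1, 0, 0, -0.04, 0, 1, 0, 0, -0.04, 0, 1, 0, 0.025, -0.035, 0, 1, 0, 0.025, 0, 0, 1, 0, 0.02, 0, 0, 1, 0, 0, 0, 0, 1, 0, 0, 0, 0]
}}

```text
t: 8.57
tool_pos: [0.5533, -0.2115, 0.214]
orientation: [-2.628, -1.719, 0.001]
force: [-1.0, -0.4, 0.3]
opening: 0.0008
```

Run:
```python
from h import *
p=cam('wrist','w5.png')
import pickle;pickle.dump(p,open('w5.pkl','wb'))
pin(p,'coupe',.034)
overlay(p,[.547,-.209],[.553,-.2115],(180,80,380,280),3,'o5.png')
```

```text
coupe 0.73 [283.1 184. ] [ 0.5513 -0.2102  0.034 ]
```

View pics/o5.png

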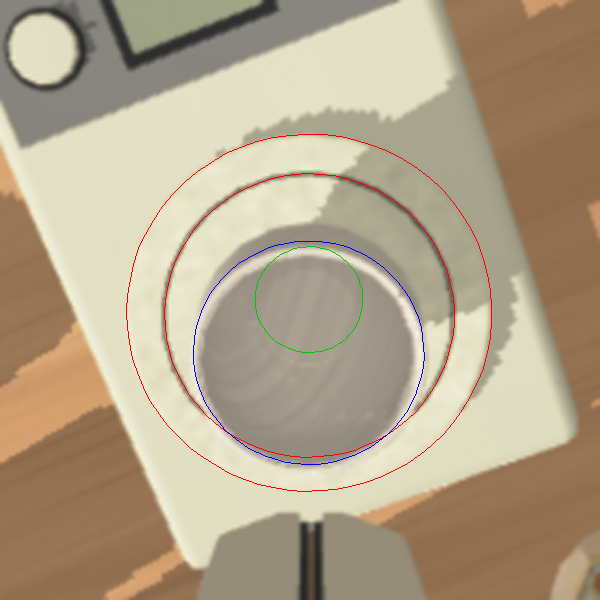

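>>> {"fn": "jog_arm", "kwargs": {
  "commands": [1, 0, -0.035, 0, 0, 1, 0, -0.035, 0, 0, 1, 0, 0, 0.04, 0, 1, 0, 0, 0.04, 0, 1, 0, 0, 0.04, 0, 1, 0, 0, 0.032, 0, 1, 0, 0, 0, 0, 1, 0, 0.005, 0, 0, 1, 0, 0.005, 0, 0, 1, 0, 0.005, 0, 0, 1, 0, 0.0025, 0, 0, 1, 0, 0.0015, 0, 0, 1, 0, 0.001, 0, 0, 1, 0, 0.001, 0, 0, 1, 0, 0.001, 0, 0, 1, 0, 0.001, 0, 0, 1, 0, 0.001, 0, 0, 1, 0, 0.001, 0, 0, 1, 0, 0.001, 0, 0, 1, 0, 0.001, 0, 0]
}}

```text
t: 10.33
tool_pos: [0.5139, -0.1942, 0.0624]
orientation: [-2.629, -1.72, 0.0]
force: [-0.5, 0.3, 0.6]
opening: 0.0008
```

>>> {"fn": "jog_arm", "kwargs": {
  "commands": [1, 0, 0.001, 0, 0, 1, 0, 0, 0, 0, 1, 0, 0, 0, 0]
}}

```text
t: 10.58
tool_pos: [0.5149, -0.1947, 0.0625]
orientation: [2.629, 1.72, 0.0]
force: [0.3, -1.2, -0.2]
opening: 0.0009
```

>>> {"fn": "jog_arm", "kwargs": {
  "commands": [1, 0, 0.001, 0, 0, 1, 0, 0.0005, 0, 0, 1, 0, 0, 0, 0, 1, 0, -0.003, 0, 0, 1, 0, -0.02, 0, 0, 1, 0, 0, -0.04, 0, 1, 0, 0, -0.04, 0, 1, 0, 0, -0.04, 0, 1, 0, 0.025, -0.03, 0, 1, 0, 0.025, 0, 0, 1, 0, 0.015, 0, 0, 1, 0, 0, 0, 0, 1, 0, 0, 0, 0]
}}

```text
t: 11.67
tool_pos: [0.5543, -0.2119, 0.2119]
orientation: [-2.628, -1.719, 0.001]
force: [-0.4, -0.7, 0.3]
opening: 0.0006
```

Run:
```python
from h import *
p=cam('wrist','w6.png')
pin(p,'coupe',.034);pin(p,'tare_top',.03);pin(p,'power_top',.03)
overlay(p,[.553,-.2115],[.553,-.2115],(180,80,380,280),3,'o6.png')
```

```text
tare_top 0.86 [190.4  94.4] [ 0.4434 -0.2541  0.03  ]
power_top 0.97 [289.4  56. ] [ 0.4495 -0.1595  0.03  ]
```

View pics/o6.png

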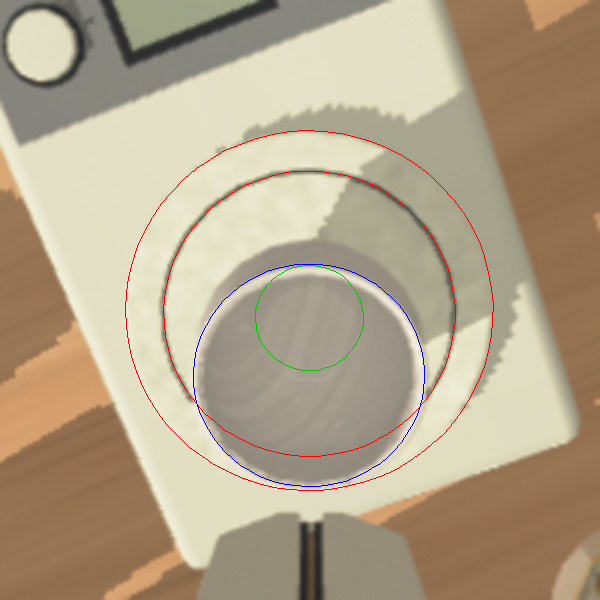

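>>> {"fn": "jog_arm", "kwargs": {
  "commands": [1, 0.04, -0.012, -0.01, 0, 1, 0.04, -0.012, 0, 0, 1, 0.04, -0.012, 0, 0, 1, 0.04, -0.012, 0, 0, 1, 0.04, -0.012, 0, 0, 1, 0.04, -0.012, 0, 0, 1, 0.04, -0.012, 0, 0, 1, 0.04, -0.012, 0, 0, 1, 0.03, -0.01, 0, 0, 1, 0, 0, 0, 0]
}}

```text
t: 12.7
tool_pos: [0.5964, 0.1553, 0.2221]
orientation: [-2.623, -1.726, -0.001]
force: [1.0, -0.1, 0.4]
opening: 0.0009
```

Run:
```python
from h import *
import pickle
w=pickle.load(open('w2.pkl','rb'))
t=onz(w,229.5,83.3,.03);q=onz(w,330.3,89.1,.03);print(t,q)
v=(q-t)[:2];v/=np.linalg.norm(v);xx=np.array([v[1],-v[0]]);print(np.degrees(np.arctan2(xx[1],xx[0])),'tare',np.array([.553,-.2115])-.106*xx-.046*v)
for c in ['top','scene']:
    p=cam(c,c+'7.png')
    pin(p,'coupe',.034);pin(p,'platform_mid',.034);pin(p,'tare_top',.03)
    u,vv=proj(p,[[.55,-.21,.05]])[0].astype(int)
    overlay(p,[.553,-.2115],[.553,-.2115],(u-45,vv-45,u+45,vv+50),6,c+'7o.png')
```

```text
[ 0.44484491 -0.25161549  0.03      ] [ 0.44980372 -0.15989384  0.03      ]
-3.094613023031169 tare [ 0.44467127 -0.25171052]
coupe 0.72 [276.6 209.4] [ 0.5507 -0.2086  0.034 ]
platform_mid 0.64 [279.  207.5] [ 0.5556 -0.2144  0.034 ]
tare_top 0.54 [294.9 251.7] [ 0.4487 -0.2548  0.03  ]
coupe 0.79 [274. 212.] [ 0.5555 -0.2132  0.034 ]
platform_mid 0.91 [271.5 213.2] [ 0.554 -0.207  0.034]
tare_top 0.52 [306.1 251.6] [ 0.4404 -0.2509  0.03  ]
```

View pics/top7o.png

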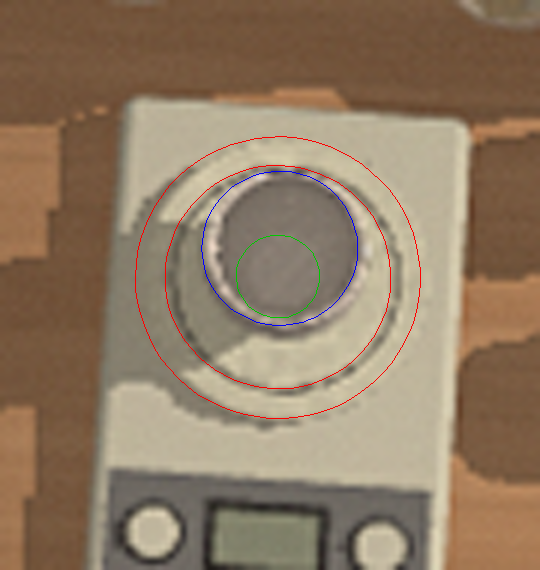

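View pics/scene7o.png

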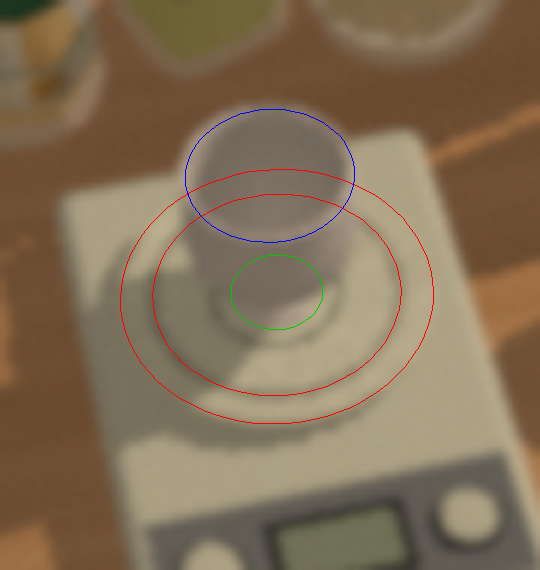

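>>> {"fn": "jog_arm", "kwargs": {
  "commands": [1, 0, 0, 0, -5.9, 1, 0, 0, 0, -5.9, 1, 0, 0, 0, -5.9, 1, 0, 0, 0, -5.9, 1, -0.037, -0.0138, 0, 0, 1, -0.037, -0.0138, 0, 0, 1, -0.037, -0.0138, 0, 0, 1, -0.037, -0.0138, 0, 0, 1, -0.037, -0.0138, 0, 0, 1, -0.037, -0.0138, 0, 0, 1, -0.037, -0.0138, 0, 0, 1, -0.037, -0.0138, 0, 0, 1, -0.037, -0.0138, 0, 0, 1, -0.037, -0.0138, 0, 0, 1, -0.037, -0.0138, 0, 0, 1, 0, 0, 0, 0, 1, 0, 0, 0, 0]
}}

```text
t: 14.52
tool_pos: [0.4443, -0.2601, 0.2223]
orientation: [2.228, 2.215, 0.0]
force: [0.1, -0.5, -0.2]
opening: 0.0003
```

Shift y by +8.5 mm, descend to 60 mm and check.

>>> {"fn": "jog_arm", "kwargs": {
  "commands": [1, 0.0085, 0, 0.03, 0, 1, 0, 0, 0.03, 0, 1, 0, 0, 0.03, 0, 1, 0, 0, 0.03, 0, 1, 0, 0, 0.03, 0, 1, 0, 0, 0.022, 0, 1, 0, 0, 0, 0, 1, 0, 0, 0, 0]
}}

```text
t: 15.18
tool_pos: [0.4449, -0.2476, 0.0494]
orientation: [-2.218, -2.22, 0.0]
force: [0.2, 0.1, -0.6]
opening: 0.0004
```

Run:
```python
from h import *
p=cam('wrist','w8.png');s=robot.read_state();print(s['tool_pos'],s['force'])
pin(p,'tare_top',.03);pin(p,'power_top',.03)
```

```text
[ 0.44617476 -0.24872705  0.05114918] [-0.6181134   0.38912507  0.11111118]
tare_top 0.59 [273.4 250.6] [ 0.4442 -0.2524  0.03  ]
power_top 0.96 [441.4 262.1] [ 0.4513 -0.1601  0.03  ]
```

View pics/w8.png

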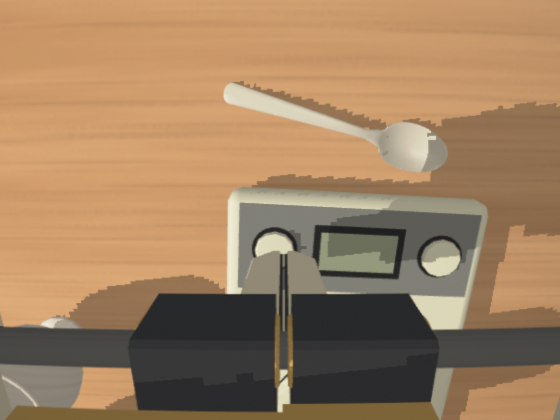

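>>> {"fn": "jog_arm", "kwargs": {
  "commands": [1, -0.0025, 0, 0.004, 0, 1, 0, 0, 0.004, 0, 1, 0, 0, 0.004, 0, 1, 0, 0, 0.002, 0, 1, 0, 0, 0.002, 0, 1, 0, 0, 0.002, 0, 1, 0, 0, 0.001, 0, 1, 0, 0, 0.001, 0, 1, 0, 0, 0.001, 0, 1, 0, 0, 0, 0]
}}

```text
t: 16.17
tool_pos: [0.4456, -0.2517, 0.0292]
orientation: [-2.222, -2.221, 0.0]
force: [-0.1, -0.1, 0.9]
opening: 0.0003
```

>>> {"fn": "jog_arm", "kwargs": {
  "commands": [1, 0, 0, 0.001, 0, 1, 0, 0, 0.001, 0, 1, 0, 0, 0.001, 0, 1, 0, 0, 0, 0, 1, 0, 0, 0, 0]
}}

```text
t: 16.58
tool_pos: [0.4457, -0.2518, 0.0264]
orientation: [2.222, 2.221, 0.0]
force: [-1.1, 0.4, 3.8]
opening: 0.0002
```

>>> {"fn": "jog_arm", "kwargs": {
  "commands": [1, 0, 0, 0.0006, 0, 1, 0, 0, 0.0004, 0, 1, 0, 0, 0, 0, 1, 0, 0, 0, 0]
}}

```text
t: 16.92
tool_pos: [0.4457, -0.2519, 0.0261]
orientation: [2.222, 2.221, -0.0]
force: [-5.3, 2.6, 12.1]
opening: 0.0004
```

>>> {"fn": "jog_arm", "kwargs": {
  "commands": [1, 0, 0, -0.003, 0, 1, 0, 0, -0.005, 0, 1, 0, 0, -0.02, 0, 1, 0, 0, -0.04, 0, 1, 0, 0, -0.04, 0, 1, 0, 0, -0.04, 0, 1, 0, 0, -0.03, 0, 1, 0.04, 0, 0, 0, 1, 0.04, 0, 0, 0, 1, 0.04, 0, 0, 0, 1, 0.04, 0, 0, 0, 1, 0.04, 0, 0, 0, 1, 0.04, 0, 0, 0, 1, 0.04, 0, 0, 0, 1, 0.04, 0, 0, 0, 1, 0.04, 0, 0, 0, 1, 0.04, 0, 0, 0, 1, 0, 0, 0, 0, 1, 0, 0, 0, 0]
}}

```text
t: 18.5
tool_pos: [0.4451, 0.1503, 0.2031]
orientation: [-2.216, -2.226, 0.001]
force: [0.1, -0.2, 0.4]
opening: 0.0004
```

Run:
```python
from h import *
s=robot.read_state();print(s['t'],s['force'])
p=cam('top','top9.png')
for n,z in [('coupe',.034),('platform_mid',.034),('tare_top',.03),('teaspoon',0),('lidded_jar',0)]: pin(p,n,z)
pin(p,'spare_a',0,3)
overlay(p,[.553,-.2115],[.553,-.2115],(230,150,370,300),4,'top9o.png')
```

```text
18.5 [ 0.07013012 -0.15641286  0.37532849]
coupe 0.95 [278.4 207.6] [ 0.5552 -0.2129  0.034 ]
platform_mid 0.6 [276.3 209.6] [ 0.5503 -0.208   0.034 ]
tare_top 0.47 [295.1 254.9] [ 0.441  -0.2554  0.03  ]
teaspoon 0.81 [281.9 280.3] [ 0.3791 -0.225   0.    ]
spare_a 0.77 [353.3 222.7] [ 0.5256 -0.4035  0.    ]
spare_a 0.56 [349.4 192.8] [ 0.6025 -0.3942  0.    ]
```

View pics/top9o.png

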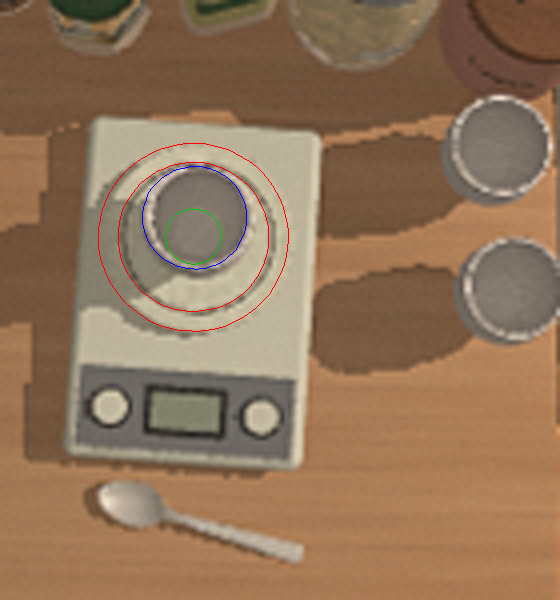

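The view shows the coupe upright and concentric: mouth and ring are both offset about 1 px from the overlay, which is the top camera's calibration bias. The buttons, spoon and spare coupes look unchanged.

```bash
python3 -c "
from plant import robot
print(robot.close_job())"
```

```text
the job is handed in; nothing more can be done
None
```

I centred the coupe, pressed the tare button and handed the job in at about 18.5 s of the 48 s allowed. `close_job` reports no verdict, so the result below rests on my own checks.

- **Centring:** I pushed the coupe slowly with the closed fingertips, in two goes, about 21 mm in all. It was never gripped or lifted. In the wrist view its mouth sits within about 1 mm of concentric with the engraved rings, and the top view agrees. The scene view is only a rough check, but the foot looks inside the small circle.
- **Tare:** I backed the fingers off and pressed tare straight down. The force rose past the roughly 4 N spring to 12 N, so the button was at the bottom, and then I released it. The other button was not touched.
- **Last look:** The top picture shows the coupe upright and centred, with both buttons, the spoon and the spare coupes apparently where they were. Button height can't be measured from that view.

**Disagreements:**
- The networks' coupe and platform-middle positions scattered by 5–7 mm in the top and scene cameras, so I relied on the ring and mouth overlays.
- The top overlay is shifted about 1 px for coupe and rings alike, which I put down to calibration.
- The network did not find the lidded jar in the final picture. The arm did not go near it or the spice jar, and I did not measure the spice jar.

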